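# Clip the loose slate to the leaning easel

### The arm

A 7-joint arm with a two-finger parallel gripper is mounted at the origin on a cart in front of the work surface, level with it; the furniture and walls round the work are solid. World frame = base frame: x ahead of the robot, y to its left, z up, the work surface at z = 0. Lengths are in mm, angles in rad, forces in N, time in s.
With the tool pointing down it reaches from about 425 to 875 mm from the base axis. Payload 8.4 kg.
Tool frame: the origin (TCP) lies between the finger pads; the fingertips stand 22 mm ahead of it and the grasp point (between the pads) lies 3 mm ahead of it; x points along the fingers, z is the direction in which the jaws open and shut, and the axes are right-handed (so a half turn about x gives the same grasp; the last joint's range is limited). The gripper opens to 85 mm and grips with 20 to 120 N. Pads are 22 mm wide; open, the fingers measure 114 mm over their backs; the gripper's body (76 mm by 85 mm) begins 54 mm behind the grasp point. The pads swing forward as they close: fully open they stand 13 mm farther back than shut.
Start: joints at [-1.304, 0.333, 0.04, 1.465, -0.013, 1.343, -0.059], TCP at [232.503, 606.966, 253.308] pointing down, gripper open.
Joint ranges: [-2.58, 2.58], [-0.38, 2.09], [-1.3, 1.39], [0.25, 2.4], [-1.5, 4.64], [0.08, 2.09], [-2.65, 2.65]. Speed limits (rad/s): [2.22, 2.22, 2.79, 2.79, 3.14, 3.14, 3.14].

### API

Orientations are given as a rotation vector (axis times angle).
In Python, from plant import sensors, eyes, workorder gives the robot as it stands.
- The arm moves only by the shell command python3 -m inch 'ROWS' [FORCE]. ROWS is JSON, one flat list of numbers, 7 for each row, row after row: the shift along the tool's x, y, z in mm, then the turn, a rotation vector about the tool's x, y, z in rad, then the finger opening in mm, from 0 to 85.4. In form: [dx, dy, dz, wx, wy, wz, claw, dx, dy, dz, wx, wy, wz, claw, ...]. A call has 1 to 20 rows; each row is the pose to reach, as a shift and turn from the pose commanded when the call began, along the tool's axes at that moment; what a row does not reach only later rows make up. A row lasts 1/12 s, in which the tool goes at most 41.7 mm and 7.16 degrees, less where a joint would pass 70% of its speed; a pose out of reach is approached as far as the arm can. A call with a gripper value outside its range is refused whole. The fingers move at their own pace and stop on an object; FORCE is the grip in N (left out, the last holds). Time passes only in rows, so rows that repeat a pose let the fingers close. It gives the time, the measured TCP pose, the force and the opening at its end, in the units of the state.
- sensors.observe(): the state, without advancing time (a new reading comes with each control period).
- eyes.get_image(name): name is "side" or "top"; returns the picture (400x640x3 uint8, blue, green, red); there is no depth.
- eyes.camera_params(name): a dict with "K" (3x3 intrinsics, pixels), "k1" (the pictures are not rectified: a ray, as slopes to the right and down, at radius r is drawn at 1 + k1 r^2 times it, then the intrinsics apply), "world_from_camera" (4x4, takes a point from camera to world coordinates). Camera axes: x right, y up, looking along -z (the intrinsics and any distortion apply to the point x, -y, -z); pixel columns grow to the right and rows downward; lengths in mm; the calibration is good to about 2 mm. A picture is of the moment at which its call begins. camera_params takes no time and is no camera call.
- workorder.hand_in(): hands the job in, once; it reports no verdict.
The state is a dict: "time_s": time; "q": joint angles; "dq": joint speeds; "joint_efforts": joint torques, N m; "tool_pos": TCP position; "tcp_rot": TCP orientation; "force": force on the tool from outside, world axes, zero at the start; "wrist_torque": the same for the moment, N m; "gripper_width": opening from 0.0 (shut) to 1.0 (fully open).
Only numpy, scipy, OpenCV 4.12 (cv2) and the standard library are available. Lean on these libraries where they do the work, as an engineer would, in place of code of your own. Each camera call takes 0.05 s, during which the arm holds its last target.

### The job

The blank slate only leans loosely on the small wooden easel. Squeeze the wooden spring clip open, take it off its stand and clip it over the easel's top edge, near the middle, pushed well down and in line with the leaning board, so that it pinches slate and board together. Then let go of it; the slate must stay in place on its ledge, and leave the mill, the shaker and the two jars behind alone.

Things in the scene. Friction and masses are not known exactly. Their poses are not given: they have to be found in the camera images.
- clip: Sprung clip of pale wood like a big clothes peg, 0.05 kg, 26 mm wide (y), pinching along its x. Origin on the hinge pin, midway between its two levers; z points from jaws to handles. Two straight handles, 4 mm thick, run up to z = 46 mm. A 5 mm radius coil on the pin stops an edge 5 mm below the origin. Starts upright on the stand, pin 14 mm above the stand's edge.
- clip_far (a joint): How far each lever is open, both equally (rad): 0 at the start, handles 34 mm wide over their tops; 0.055 on board and slate (11 mm); 0.167 fully squeezed along x against a stop, handles then parallel and 19 mm wide; -0.065 shut. Pressed 25 mm above the pin, it needs 5 N to begin and 10 N to hold open; grip with 20 N or more. Let go, the jaws close with about 3 N.
- clip_far_jaw (a point): Centre of the round nose (4 mm radius, 26 mm wide) of the jaw on the clip's +x side, 46 mm below the pin (45 mm when squeezed open). Fully squeezed, 21 mm are free between the two noses. The other jaw mirrors it.
- clip_stand: Fixed wooden stand: foot 70 (x) x 110 (y) x 16 mm and an upright board 6 mm thick (x), 90 mm wide (y), top edge at z = 85 mm. Origin under its centre, z up. The clip starts on its top edge, pinching across x.
- stand_edge (a point): middle of the top edge of the stand's upright board; axes of the stand.
- easel: Small fixed wooden easel, foot 120 x 120 x 12 mm, about 115 mm high. Origin under the centre of the foot, z up. Its board leans by 30 degrees from vertical, the top towards the easel's -x (about towards the robot); the slate leans on the board's far, upper face.
- board_edge (a point): Middle of the easel's top edge, where board and slate touch, 112 mm high. Axes of the leaning board: z up along it, out of the edge, 30 degrees from vertical; y along the edge; x square to it, away from the robot and up. Board 6 mm thick (x -6 to 0), 110 wide; slate at x 0 to 5, top edges flush. Clear of other parts for 45 mm below the edge.
- slate: Loose blank dark slate, 100 mm wide (y) x 90 high (z) x 5 thick (x 0 to 5 mm), 0.08 kg. Origin at the middle of its lower edge on the face that touches the easel's board, 90 mm below the top edge; axes as the leaning board's. Its lower edge stands on the easel's ledge.
- pepper_mill: Bystander behind the work, loose: brown turned wooden pepper mill, 58 mm across, 150 high. Origin at the centre of its underside.
- salt_shaker: Bystander behind the work, loose: grey salt shaker with a domed cap, 44 mm across, 90 high. Origin at the centre of its underside.
- honey_jar: Bystander behind the work, loose: glass jar with red lid, about 60 mm across, 86 high. Origin at the centre of its underside.
- jam_jar: Bystander behind the work, loose: glass jar with pale metal lid, 62 mm across, 99 high. Origin at the centre of its underside.

How it is judged (in metres and radians):
On the way:
1. the clip is off its stand (distance between clip and stand_edge above 0.07 m), for 0.1 s.
At the end, for the whole second after the job is handed in: Released, at rest, the clip pinches slate and board (each over 0.8 N): pin under 30 mm above the edge, within 25 mm of its middle and 10 of the joint plane, in line within 0.2 rad, square within 0.25. Slate: within 6 mm of its ledge, 5 of the board, 20 sideways (contact force between clip and slate above 0.8 N and contact force between clip and easel above 0.8 N and z of clip in the frame of board_edge below 0.03 m and y of clip in the frame of board_edge between -0.025 and 0.025 m and x of clip in the frame of board_edge between -0.01 and 0.01 m and angle between the z axis of clip and the z axis of board_edge, either way round below 0.2 rad and angle between the y axis of clip and the y axis of board_edge, either way round below 0.25 rad and z of slate in the frame of board_edge between -0.096 and -0.084 m and x of slate in the frame of board_edge between -0.005 and 0.005 m and y of slate in the frame of board_edge between -0.02 and 0.02 m and linear speed of clip below 0.01 m/s); the robot touches nothing.
It fails at once if a jar, the mill or the shaker is pushed more than 30 mm (distance of any of pepper_mill, salt_shaker, honey_jar, jam_jar from where it was at the start of the episode above 0.03 m).
It fails at once if the slate is knocked more than 30 mm from its place (distance of slate from where it was at the start of the episode above 0.03 m).
It also fails if it takes over 38 s, if anything falls off the work surface, if the arm or the gripper's body presses on something with over 40 N, if the wrist force passes 120 N, or if a joint passes its speed limit or range.

## Working session

There is one attempt and no reset: what is moved stays moved. The work goes in short steps, Python scripts to look and compute and a shell command to move; the robot and the scene stay as the last step left them, time stands still between calls to the robot, and variables do not carry over. Pictures are saved under pics/ and viewed, and the job is handed in when it is done.

```bash
ls; mkdir -p pics; python3 - <<'E'
from plant import sensors, eyes, workorder
import cv2
s=sensors.observe(); print(s)
for n in ("side","top"):
    im=eyes.get_image(n); cv2.imwrite(f"pics/{n}0.png",im)
    print(n,eyes.camera_params(n))
E
```

```text
pics
{'time_s': 0.0, 'q': array([-1.30416312,  0.33392295,  0.03986941,  1.46627057, -0.01340466,
        1.34329149, -0.05852645]), 'dq': array([-2.70117372e-05,  2.88691474e-04, -9.12449539e-04,  1.65085173e-03,
       -6.18735294e-04, -6.99943164e-04, -1.62687981e-03]), 'joint_efforts': array([-3.28752799e-05, -6.58571506e+01,  1.36550121e+00, -4.05544353e+01,
        1.68078637e-02,  1.28238508e-02, -4.58145436e-06]), 'tool_pos': array([232.39387971, 606.58894907, 252.41372431]), 'tcp_rot': array([-0.93660534,  1.36167464,  0.93494372]), 'force': array([-0.88509339,  0.12719042, -0.07420669]), 'wrist_torque': array([ 0.00190123, -0.02396462, -0.01719353]), 'gripper_width': 0.9985275510882897}
side {'K': array([[492.81276994,   0.        , 318.63721225],
       [  0.        , 492.81276994, 199.78070023],
       [  0.        ,   0.        ,   1.        ]]), 'k1': -0.01736470413298152, 'world_from_camera': array([[ 9.37653292e-01,  2.14398455e-01, -2.73568285e-01,
         4.26828514e+02],
       [-3.47377271e-01,  6.04407777e-01, -7.16952070e-01,
        -5.13690705e+02],
       [ 1.16333822e-02,  7.67283873e-01,  6.41202092e-01,
         6.33360539e+02],
       [ 0.00000000e+00,  0.00000000e+00,  0.00000000e+00,
         1.00000000e+00]])}
top {'K': array([[487.1897825 ,   0.        , 322.28254063],
       [  0.        , 487.1897825 , 199.09811677],
       [  0.        ,   0.        ,   1.        ]]), 'k1': -0.15227067084638535, 'world_from_camera': array([[ 6.24786014e-04,  9.89139637e-01, -1.46977511e-01,
         5.22058459e+02],
       [-9.99706304e-01, -2.94290968e-03, -2.40550483e-02,
         9.12962374e+01],
       [-2.42263433e-02,  1.46949374e-01,  9.88847291e-01,
         9.30189606e+02],
       [ 0.00000000e+00,  0.00000000e+00,  0.00000000e+00,
         1.00000000e+00]])}
```

View pics/side0.png

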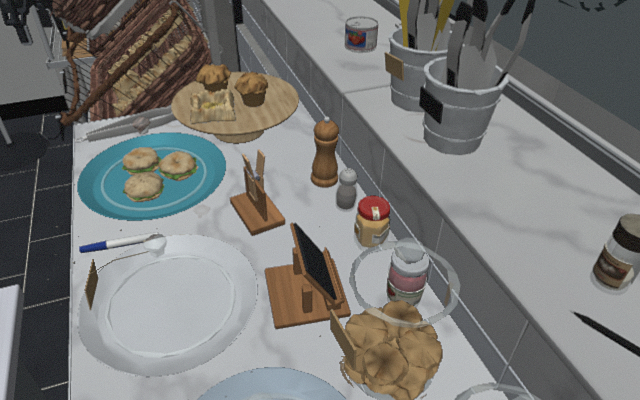

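View pics/top0.png

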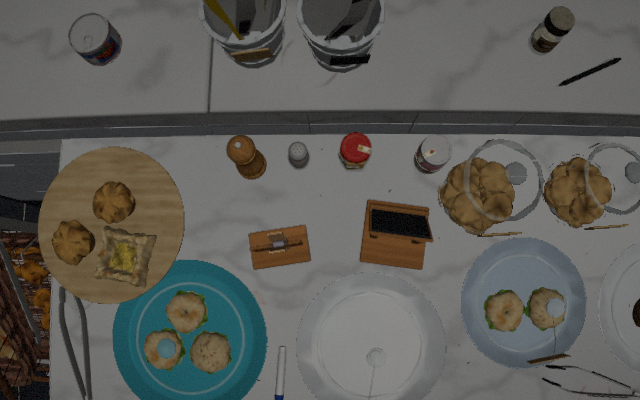

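The side view shows the stand and clip at about (257,190) and the easel at (310,270). In the top view the stand is at (280,245) and the easel at (397,235), with the mill, shaker and jars behind them. I'll zoom in next.

```bash
python3 - <<'E'
import cv2
s=cv2.imread("pics/side0.png");t=cv2.imread("pics/top0.png")
cv2.imwrite("pics/side0z.png",cv2.resize(s[130:340,215:375],None,fx=5*0.55,fy=5*.55,interpolation=cv2.INTER_CUBIC))
cv2.imwrite("pics/top0z.png",cv2.resize(t[190:280,240:440],None,fx=4,fy=4,interpolation=cv2.INTER_CUBIC))
cv2.imwrite("pics/side0c.png",cv2.resize(s[140:240,220:300],None,fx=6,fy=6,interpolation=cv2.INTER_CUBIC))
E
```

```text
(no output)
```

View pics/side0z.png

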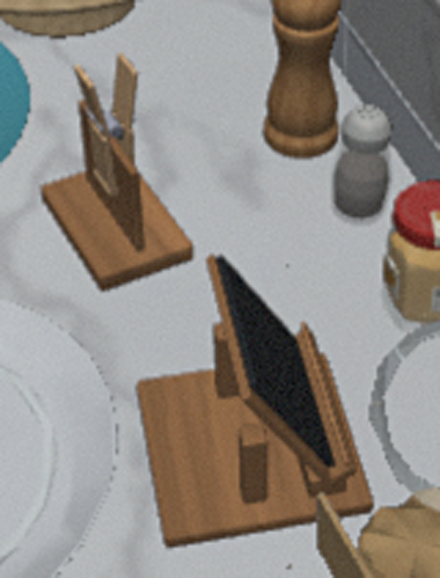

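View pics/top0z.png

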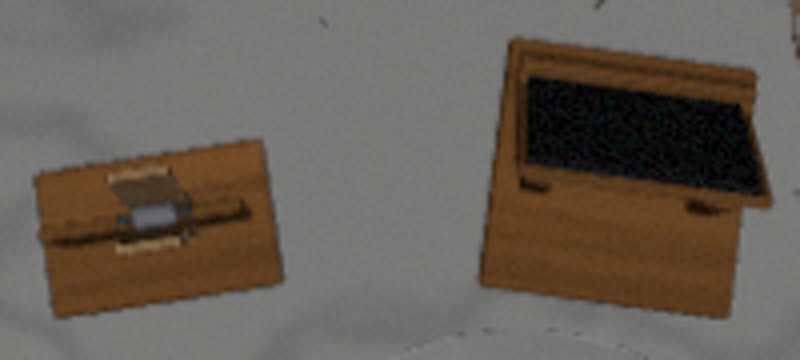

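View pics/side0c.png

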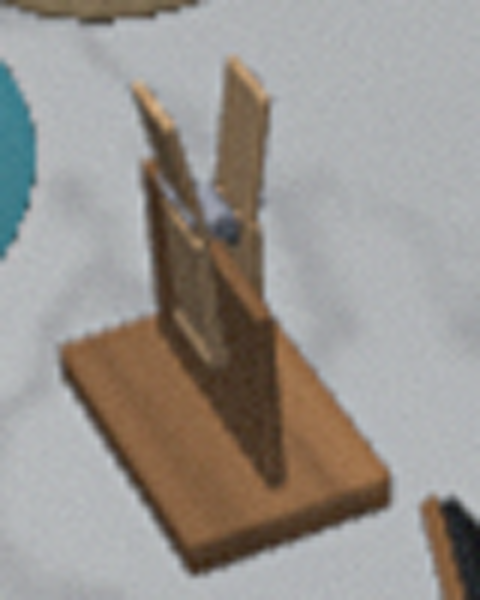

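```bash
cat > h.py <<'E'
import numpy as np, cv2
from plant import sensors, eyes
from scipy.spatial.transform import Rotation as R
from scipy.optimize import least_squares
P={n:eyes.camera_params(n) for n in("side","top")}
def proj(n,X):
    p=P[n];T=np.linalg.inv(p["world_from_camera"]);c=np.atleast_2d(X)@T[:3,:3].T+T[:3,3]
    a=c[:,0]/-c[:,2];b=-c[:,1]/-c[:,2];f=1+p["k1"]*(a*a+b*b)
    K=p["K"];return np.c_[K[0,0]*a*f+K[0,2],K[1,1]*b*f+K[1,2]]
def ray(n,uv):
    p=P[n];K=p["K"];u=(np.asarray(uv,float)-[K[0,2],K[1,2]])/[K[0,0],K[1,1]]
    v=u.copy()
    for _ in range(20): v=u/(1+p["k1"]*(v@v))
    W=p["world_from_camera"];d=W[:3,:3]@np.array([v[0],-v[1],-1.]);return W[:3,3],d/np.linalg.norm(d)
def onz(n,uv,z):
    o,d=ray(n,uv);return o+d*(z-o[2])/d[2]
def tri(a,b):
    o1,d1=ray("side",a);o2,d2=ray("top",b)
    A=np.c_[d1,-d2];s=np.linalg.lstsq(A,o2-o1,rcond=None)[0]
    p,q=o1+s[0]*d1,o2+s[1]*d2;return (p+q)/2,np.linalg.norm(p-q)
E
python3 - <<'E'
from h import *
def z4(p): return (np.array(p)+.5)/4-.5+[240,190]
def zs(p): return (np.array(p)+.5)/2.75-.5+[215,130]
def zc(p): return (np.array(p)+.5)/6-.5+[220,140]
for nm,z,cs in (("stand",16,[(36,175),(262,140),(284,282),(55,318)]),("easel",12,[(512,40),(757,70),(730,318),(480,285)])):
    w=np.array([onz("top",z4(c),z) for c in cs]);print(nm,w.round(1).tolist(),"c",w.mean(0).round(1),[round(np.linalg.norm(w[i]-w[i-1]),1) for i in range(4)])
# side view foot tops
for nm,z,cs in (("stand",16,[zc((62,348)),zc((195,560)),zc((390,478))]),("easel",12,[zs((138,380)),zs((168,542)),zs((370,508))])):
    w=np.array([onz("side",c,z) for c in cs]);print(nm,w.round(1).tolist(),[round(np.linalg.norm(w[i]-w[i-1]),1) for i in range(3)])
# stand edge ends z=85
print("stand edge top",[onz("top",z4(c),85).round(1) for c in((42,234),(249,207))])
print("stand edge side",[onz("side",zc(c),85).round(1) for c in((150,162),(268,318))])
print("easel edge L,R top",[onz("top",z4(c),112).round(1) for c in((522,168),(770,203))])
print("easel edge L side",[onz("side",zs(c),112).round(1) for c in((213,258),)])
E
```

```text
stand [[592.8, 253.0, 16.0], [609.4, 145.9, 16.0], [542.7, 135.3, 16.0], [525.5, 242.7, 16.0]] c [567.6 194.2  16. ] [np.float64(68.0), np.float64(108.4), np.float64(67.5), np.float64(108.9)]
easel [[657.3, 27.3, 12.0], [642.5, -89.5, 12.0], [525.3, -73.7, 12.0], [541.3, 43.6, 12.0]] c [591.6 -23.1  12. ] [np.float64(117.1), np.float64(117.7), np.float64(118.3), np.float64(118.4)]
stand [[528.7, 241.0, 16.0], [544.6, 129.3, 16.0], [610.8, 144.8, 16.0]] [np.float64(126.4), np.float64(112.8), np.float64(67.9)]
easel [[544.3, 43.6, 12.0], [527.8, -76.4, 12.0], [640.7, -93.0, 12.0]] [np.float64(167.1), np.float64(121.1), np.float64(114.0)]
stand edge top [array([561.7, 237.6,  85. ]), array([573.6, 147.3,  85. ])]
stand edge side [array([563.2, 237.5,  85. ]), array([577.3, 150.1,  85. ])]
easel edge L,R top [array([588.1,  30.7, 112. ]), array([572.9, -73.8, 112. ])]
easel edge L side [array([590.3,  29. , 112. ])]
```

The foot corners from the two views agree to about 2 mm: stand at (568,194) with yaw 0.15, easel at (592,-24) with yaw -0.135. Next I'll measure the easel's top edge and the clip from larger crops.

```bash
python3 - <<'E'
import cv2
s=cv2.imread("pics/side0.png");t=cv2.imread("pics/top0.png")
def g(im,x0,y0,x1,y1,f,nm):
    z=cv2.resize(im[y0:y1,x0:x1],None,fx=f,fy=f,interpolation=cv2.INTER_CUBIC); z=cv2.convertScaleAbs(z,alpha=1.6)
    for x in range(x0,x1,5): cv2.putText(z,str(x),((x-x0)*f,8),0,.3,(0,255,255),1);cv2.line(z,((x-x0)*f+f//2,10),((x-x0)*f+f//2,16),(0,255,255),1)
    for y in range(y0,y1,5): cv2.putText(z,str(y),(0,(y-y0)*f+f//2+3),0,.3,(0,255,255),1);cv2.line(z,(20,(y-y0)*f+f//2),(26,(y-y0)*f+f//2),(0,255,255),1)
    cv2.imwrite(nm,z)
g(t,362,195,440,245,10,"pics/a1.png")
g(s,280,215,360,300,7,"pics/a2.png")
g(t,250,220,315,270,12,"pics/a3.png")
g(s,235,140,285,205,9,"pics/a4.png")
E
```

```text
(no output)
```

View pics/a1.png

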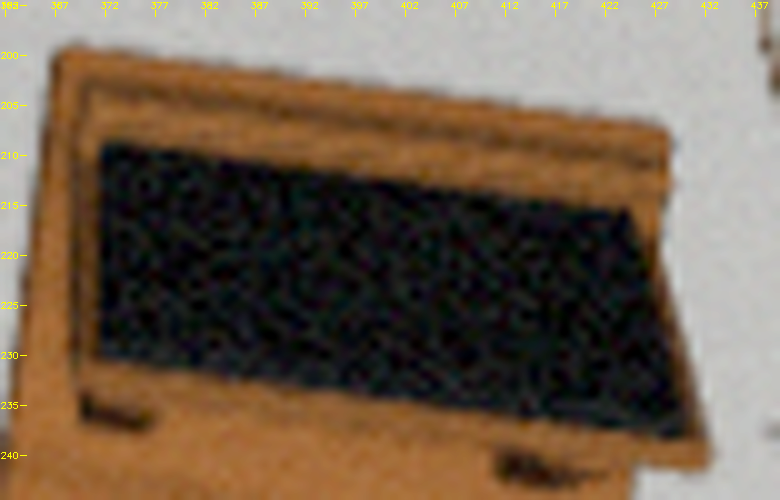

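View pics/a2.png

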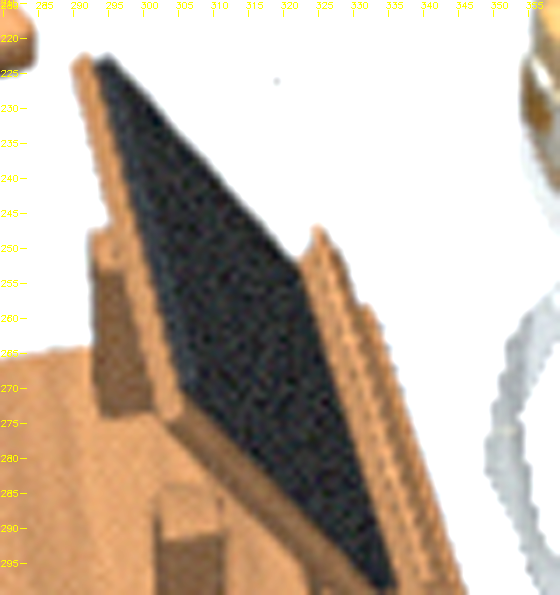

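View pics/a3.png

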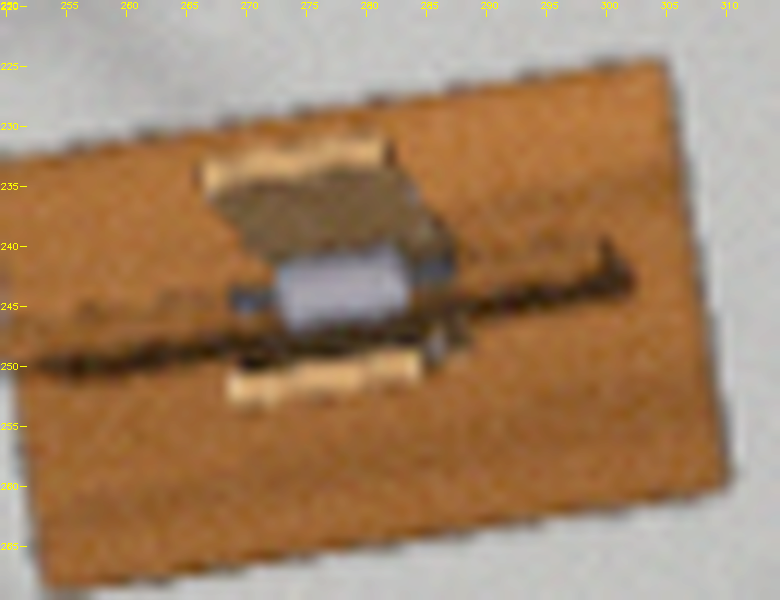

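View pics/a4.png

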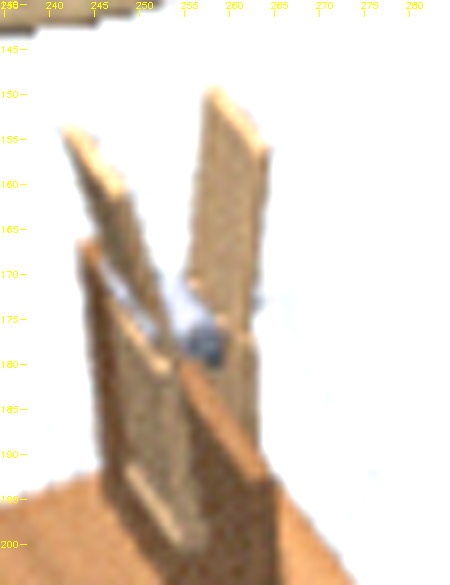

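```bash
python3 - <<'E'
from h import *
def tr(a,b,l):
    p,e=tri(a,b);print(l,p.round(1),"gap",round(e,1))
tr((293.5,224),(371.8,230.5),"slate joint L")
tr((305,271),(430,238.3),"slate joint R")
for c in((371.8,230.5),(430,238.3)): print("top z112",onz("top",c,112).round(1))
for c in((293.5,224),(305,271)): print("side z112",onz("side",c,112).round(1))
tr((260.7,153),(274.2,232.9),"far handle top");tr((245,157.3),(276.5,251),"near handle top")
for a in((266.7,234.4),(281.5,232.2),(268.8,251.8),(284.2,250)): print("top z144",onz("top",a,144.5).round(1))
for a in((241.8,154),(248.8,161),(257.7,149.3),(264,156.3)): print("side z144",onz("side",a,144.5).round(1))
tr((254,174.5),(278.2,243.5),"coil")
E
```

```text
slate joint L [591.   27.6 111.7] gap 2.0
slate joint R [576.7 -70.4 111.6] gap 0.6
top z112 [590.   27.9 112. ]
top z112 [576.4 -70.2 112. ]
side z112 [591.9  27.2 112. ]
side z112 [576.9 -70.8 112. ]
far handle top [584.4 188.5 142.7] gap 1.2
near handle top [555.2 184.3 143.1] gap 1.5
top z144 [581.2 200.6 144.5]
top z144 [584.8 176.5 144.5]
top z144 [553.  196.8 144.5]
top z144 [556.  171.8 144.5]
side z144 [552.7 193.8 144.5]
side z144 [559.  169.3 144.5]
side z144 [582.5 198.7 144.5]
side z144 [587.2 174.2 144.5]
coil [569.2 186.6 100.9] gap 0.4
```

Checks: handle height is about 143 (expected 144), the coil about 100 (expected 99), and the joint line is 99 mm long at z 112 (slate width 100), so the measurements hold. Next I'll check obstacle heights on the way and work out the first move.

```bash
cat >> h.py <<'E'
def Rtool(yaw,lean):
    # tool x = -board z ; lean back about board y ; tool z = clip x
    Rz=R.from_euler("z",yaw).as_matrix()@R.from_euler("y",-lean).as_matrix()
    return Rz@np.array([[0,0,1],[0,1,0],[-1,0,0]],float)
def move(p,Rt):
    s=sensors.observe();R0=R.from_rotvec(s["tcp_rot"]).as_matrix();p0=s["tool_pos"]
    print("t",round(s["time_s"],2),"pos",p0.round(1),"F",s["force"].round(1),"w",round(s["gripper_width"]*85.4,1))
    print("shift",(R0.T@(np.asarray(p)-p0)).round(1),"turn",R.from_matrix(R0.T@Rt).as_rotvec().round(3))
E
python3 - <<'E'
from h import *
print(R.from_rotvec(sensors.observe()["tcp_rot"]).as_matrix().round(3))
for l,a,b in(("muffin",(252,75),(113,185)),("muffin2",(213,68),(73,228)),("milltop",(325,120),(238,145))): print(l,tri(a,b)[0].round(1),round(tri(a,b)[1],1))
c=np.array([569.4,186.6,100]);z=np.array([0,0,1.])
move(c+z*(26+3+60),Rtool(.147,0))
move(c+z*(26+3+60),Rtool(.147+np.pi,0))
E
```

```text
[[-0.    -0.934  0.358]
 [-0.001  0.358  0.934]
 [-1.    -0.    -0.001]]
muffin [651.7 463.7 155.9] 21.0
muffin2 [579.5 535.  151. ] 20.1
milltop [730.1 251.8 145.2] 1.2
t 0.1 pos [232.4 606.7 252.5] F [ 0.   0.5 -0.4] w 85.5
shift [  64.  -465.  -271.6] turn [ 1.058e+00 -1.000e-03  1.000e-03]
t 0.1 pos [232.4 606.7 252.5] F [ 0.   0.5 -0.4] w 85.5
shift [  64.  -465.  -271.6] turn [-2.084e+00 -1.000e-03 -1.000e-03]
```

```bash
python3 -m inch '[0,-465,-272,1.058,0,0,62, 0,-465,-272,1.058,0,0,62, 0,-465,-272,1.058,0,0,62, 0,-465,-272,1.058,0,0,62, 0,-465,-272,1.058,0,0,62, 0,-465,-272,1.058,0,0,62, 0,-465,-272,1.058,0,0,62, 0,-465,-272,1.058,0,0,62, 0,-465,-272,1.058,0,0,62, 0,-465,-272,1.058,0,0,62, 0,-465,-272,1.058,0,0,62, 0,-465,-272,1.058,0,0,62, 0,-465,-272,1.058,0,0,62, 0,-465,-272,1.058,0,0,62, 0,-465,-272,1.058,0,0,62, 0,-465,-272,1.058,0,0,62, 30,-465,-272,1.058,0,0,62, 50,-465,-272,1.058,0,0,62, 50,-465,-272,1.058,0,0,62]' 25
python3 - <<'E'
from h import *
for n in("side","top"): cv2.imwrite(f"pics/{n}1.png",eyes.get_image(n))
s=sensors.observe();print(s["q"].round(2))
c=np.array([569.4,186.6,100]);z=np.array([0,0,1.])
move(c+z*(26+3),Rtool(.147,0))
E
```

```text
time_s: 1.68
tool_pos: [566.4, 187.9, 199.1]
tcp_rot: [-0.119, 1.574, 0.116]
force: [-1.9, 0.1, -0.1]
gripper_width: 0.727
[-0.78  0.28  0.47  1.68 -0.13  1.22 -0.13]
t 1.78 pos [568.5 187.8 203.3] F [0.6 0.  0.8] w 61.9
shift [74.3 -1.4  0.8] turn [ 0.002 -0.001  0.   ]
```

View pics/side1.png

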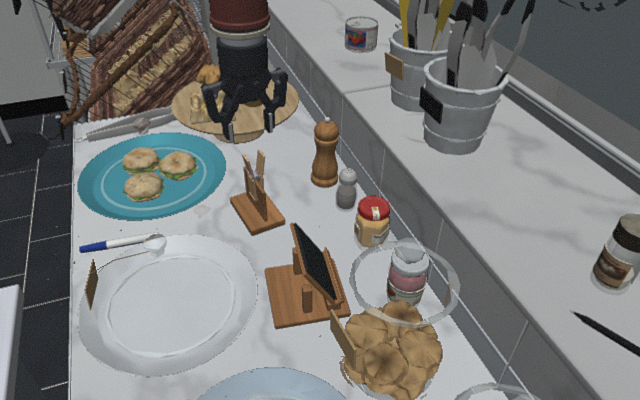

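View pics/top1.png

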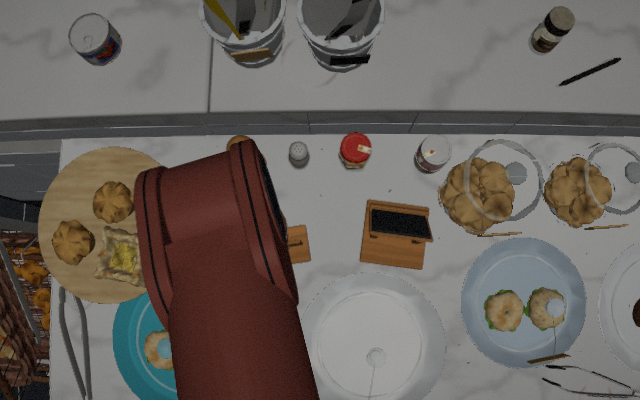

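```bash
python3 - <<'E'
from h import *
s=sensors.observe();M=R.from_rotvec(s["tcp_rot"]).as_matrix();p=s["tool_pos"]
for a in (0,10,16,22):
  print(a,[proj("side",p+M@np.array([a,0,k])).round(1).tolist() for k in(-33,0,33)])
E
python3 -c "
import cv2;i=cv2.imread('pics/side1.png');cv2.imwrite('pics/b1.png',cv2.resize(i[70:230,190:310],None,fx=4.5,fy=3.75*1,interpolation=cv2.INTER_CUBIC))"
```

```text
0 [[[230.1, 129.8]], [[248.9, 124.9]], [[267.1, 120.1]]]
10 [[[230.7, 135.0]], [[249.3, 130.0]], [[267.4, 125.2]]]
16 [[[231.1, 138.1]], [[249.6, 133.1]], [[267.6, 128.3]]]
22 [[[231.5, 141.1]], [[249.9, 136.1]], [[267.7, 131.3]]]
```

View pics/b1.png

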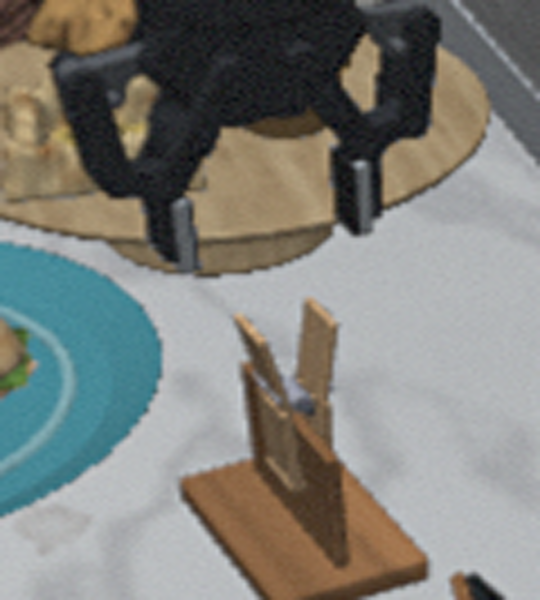

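The pads at (231,141) and (270,132) straddle the clip as computed, so I'll descend and squeeze.

```bash
python3 -m inch '[20,-1,0.5,0,0,0,62, 45,-1.4,0.8,0,0,0,62, 62,-1.4,0.8,0,0,0,60, 72,-1.4,0.8,0,0,0,55, 74,-1.4,0.8,0,0,0,50, 74,-1.4,0.8,0,0,0,45, 74,-1.4,0.8,0,0,0,40]' 30
python3 - <<'E'
from h import *
cv2.imwrite("pics/side2.png",eyes.get_image("side")[70:230,190:310].repeat(4,0).repeat(4,1)[:600])
c=np.array([569.4,186.6,100]);z=np.array([0,0,1.])
move(c+z*(26+3),Rtool(.147,0))
E
```

```text
time_s: 2.37
tool_pos: [571.3, 185.8, 130.9]
tcp_rot: [-0.115, 1.566, 0.116]
force: [0.6, 0.1, 0.6]
gripper_width: 0.466
t 2.42 pos [571.3 185.8 131. ] F [-0.  -0.2 -0.4] w 39.9
shift [ 2.   1.1 -1.8] turn [ 0.     0.002 -0.001]
```

View pics/side2.png

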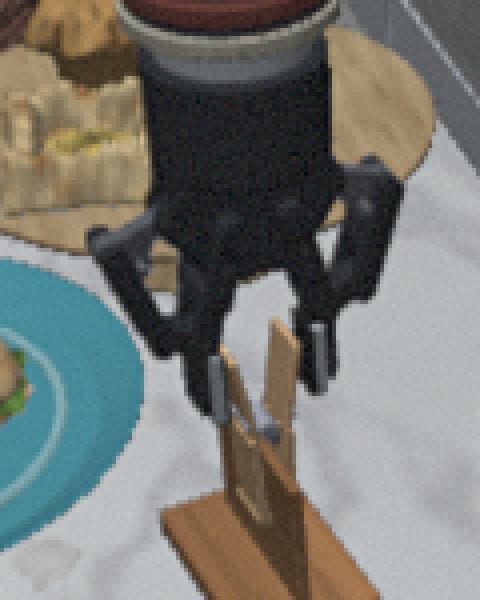

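The handles are between the pads at (218,388) and (320,355) in the enlarged crop. I'll correct the 2 mm offset and squeeze.

```bash
python3 -m inch '[2,1,-1.8,0,0,0,36, 2,1,-1.8,0,0,0,30, 2,1,-1.8,0,0,0,24, 2,1,-1.8,0,0,0,18, 2,1,-1.8,0,0,0,12, 2,1,-1.8,0,0,0,12, 2,1,-1.8,0,0,0,12, 2,1,-1.8,0,0,0,12]' 30
python3 - <<'E'
from h import *
cv2.imwrite("pics/side3.png",eyes.get_image("side")[70:230,190:310].repeat(4,0).repeat(4,1)[:600])
c=np.array([569.4,186.6,100]);z=np.array([0,0,1.])
move(c+z*(26+3),Rtool(.147,0))
E
```

```text
time_s: 3.08
tool_pos: [568.5, 186.0, 127.3]
tcp_rot: [-0.115, 1.568, 0.115]
force: [0.1, 0.6, -0.6]
gripper_width: 0.208
t 3.13 pos [568.5 186.1 127.3] F [ 0.3  0.8 -0.7] w 17.7
shift [-1.7  0.4  1. ] turn [-0. -0.  0.]
```

View pics/side3.png

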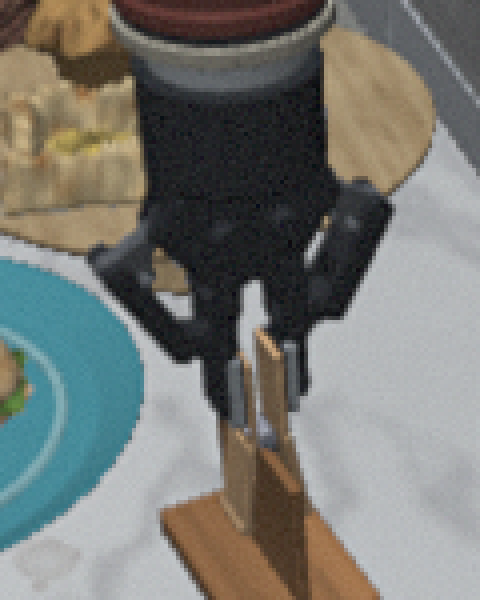

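The handles now stand parallel (opening 17.7), so the clip is fully squeezed. Lifting straight up.

```bash
python3 -m inch '[-5,0,1,0,0,0,12, -15,0,1,0,0,0,12, -30,0,1,0,0,0,12, -50,0,1,0,0,0,12, -70,0,1,0,0,0,12, -90,0,1,0,0,0,12, -105,0,1,0,0,0,12, -112,0,1,0,0,0,12, -112,0,1,0,0,0,12, -112,0,1,0,0,0,12]' 30
python3 - <<'E'
from h import *
im=eyes.get_image("side");cv2.imwrite("pics/side4full.png",im)
cv2.imwrite("pics/side4.png",cv2.resize(im[20:220,190:310],None,fx=4,fy=3,interpolation=cv2.INTER_CUBIC))
s=sensors.observe();p=s["tool_pos"];M=R.from_rotvec(s["tcp_rot"]).as_matrix()
for a in(3+26-46,29,29+45): print(a,proj("side",p+M@[a,0,0]).round(1))
# target placement
b=np.array([583.9,-21.5,112.]);yaw=-.14;Rt=Rtool(yaw,np.pi/6);zb=-Rt[:,0];xb=Rt[:,2]
move(b-xb*.5+zb*(12+26+3+60),Rt)
E
```

```text
time_s: 3.97
tool_pos: [569.5, 186.2, 239.3]
tcp_rot: [-0.115, 1.567, 0.116]
force: [-0.7, 1.3, -1.4]
gripper_width: 0.212
-17 [[246.9  96.9]]
29 [[249.1 122. ]]
74 [[251.2 144.9]]
t 4.02 pos [569.1 186.2 238.6] F [-0.1 -0.1  0.3] w 17.5
shift [  39.5 -193.1  -64.6] turn [ 0.281 -0.521 -0.075]
```

View pics/side4.png

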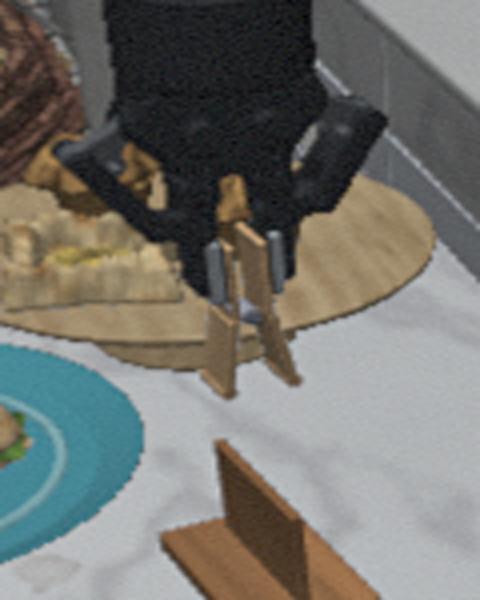

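The clip is off the stand and held straight, with the coil and noses where predicted: pin (249,122), noses about (252,146). Next I'll turn and carry it to 60 mm above the board, in line with it.

```bash
python3 -m inch '[0,-10,-3,0.014,-0.026,-0.004,12, 0,-30,-10,0.04,-0.08,-0.01,12, 4,-55,-18,0.08,-0.15,-0.02,12, 8,-80,-27,0.12,-0.22,-0.03,12, 14,-105,-35,0.16,-0.29,-0.04,12, 20,-130,-43,0.2,-0.36,-0.05,12, 26,-152,-51,0.23,-0.43,-0.062,12, 32,-172,-58,0.26,-0.48,-0.07,12, 37,-187,-63,0.275,-0.51,-0.074,12, 39.5,-193,-64.6,0.281,-0.521,-0.075,12, 39.5,-193,-64.6,0.281,-0.521,-0.075,12, 39.5,-193,-64.6,0.281,-0.521,-0.075,12, 39.5,-193,-64.6,0.281,-0.521,-0.075,12]' 30
cat > look.py <<'E'
from h import *
import sys
k=sys.argv[1]
for n,(x0,y0,x1,y1) in (("side",(255,150,375,300)),("top",(330,150,450,260))):
    im=eyes.get_image(n);cv2.imwrite(f"pics/{n}{k}f.png",im)
    f=4
    z=cv2.convertScaleAbs(cv2.resize(im[y0:y1,x0:x1],None,fx=5,fy=4 if n=="side" else 5,interpolation=cv2.INTER_CUBIC),alpha=1.4)
    fy=4 if n=="side" else 5
    for x in range(x0,x1,10): cv2.putText(z,str(x),((x-x0)*5,8),0,.3,(0,0,255),1)
    for y in range(y0,y1,10): cv2.putText(z,str(y),(0,(y-y0)*fy+4),0,.3,(0,0,255),1)
    cv2.imwrite(f"pics/{n}{k}.png",z)
s=sensors.observe();p=s["tool_pos"];M=R.from_rotvec(s["tcp_rot"]).as_matrix()
for l,v in(("pin",[29,0,0]),("pin near end",[29,-9,0]),("nose +x",[74,0,14.5]),("nose -x",[74,0,-14.5]),("htop",[-17,0,0])):
    X=p+M@np.array(v,float);print(l,X.round(1),proj("side",X).round(1),proj("top",X).round(1))
b=np.array([583.9,-21.5,112.]);Rt=Rtool(-.14,np.pi/6);zb=-Rt[:,0];xb=Rt[:,2]
q=Rt[:,[2,1,0]]*[1,1,-1]
print("pin in board frame",(q.T@(p+M@[29,0,0]-b)).round(1), "F",s["force"].round(1))
move(b-xb*.5+zb*(12+26+3),Rt)
E
python3 look.py 5
```

```text
time_s: 5.1
tool_pos: [534.6, -13.1, 200.3]
tcp_rot: [0.073, 1.045, -0.126]
force: [0.5, -0.2, -0.3]
gripper_width: 0.209
pin [549.  -15.2 175.2] [[272.6 217.1]] [[403.  253.5]]
pin near end [547.7 -24.1 175.2] [[273.5 221.4]] [[408.8 254.3]]
nose +x [583.7 -20.1 143.5] [[297.8 230.2]] [[402.9 232.6]]
nose -x [558.9 -16.6 129. ] [[281.  239.9]] [[399.8 248.5]]
htop [526.2 -12.  215. ] [[254.  197.1]] [[404.9 268.2]]
pin in board frame [ 0.9  1.4 72.5] F [-0.4 -0.1 -0.3]
t 5.2 pos [534.6 -13.2 200.3] F [-0.4 -0.1 -0.3] w 17.9
shift [60.4 -1.4 -1.4] turn [ 0.001  0.001 -0.   ]
```

View pics/side5.png

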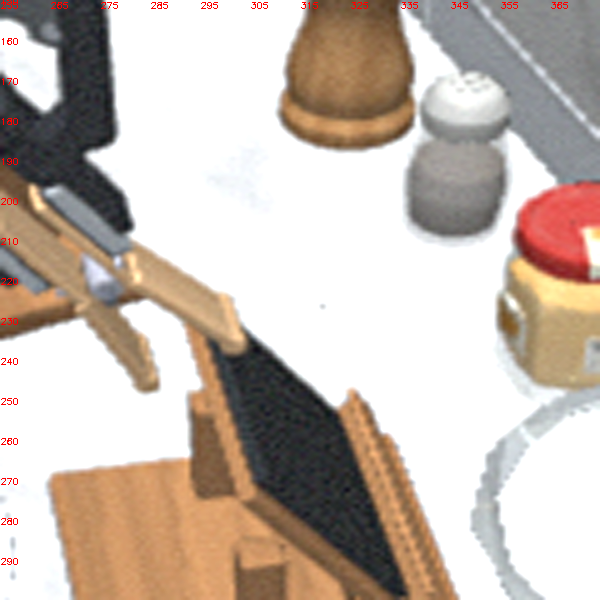

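View pics/top5.png

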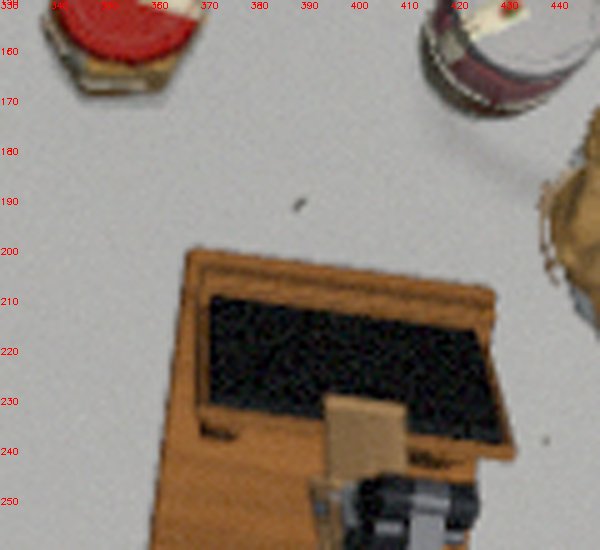

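Both views agree with the prediction: the +x nose lip is at top (402.5,230) and at side about (302,237), straddling the edge. I'll shift sideways 1.4 mm and descend slowly.

```bash
python3 -m inch '[0,-0.7,-0.7,0,0,0,12, 2,-1.4,-1.4,0,0,0,12, 7,-1.4,-1.4,0,0,0,12, 13,-1.4,-1.4,0,0,0,12, 19,-1.4,-1.4,0,0,0,12, 24,-1.4,-1.4,0,0,0,12, 28,-1.4,-1.4,0,0,0,12, 31,-1.4,-1.4,0,0,0,12, 34,-1.4,-1.4,0,0,0,12, 36,-1.4,-1.4,0,0,0,12, 36,-1.4,-1.4,0,0,0,12, 36,-1.4,-1.4,0,0,0,12]' 30
python3 look.py 6
```

```text
time_s: 6.2
tool_pos: [550.3, -17.9, 168.0]
tcp_rot: [0.074, 1.044, -0.127]
force: [-0.3, -0.1, -0.9]
gripper_width: 0.208
pin [564.7 -19.9 143.1] [[285.2 233.4]] [[403.  244.4]]
pin near end [563.5 -28.8 143.1] [[286.2 237.7]] [[408.5 245.2]]
nose +x [599.5 -24.8 111.4] [[309.2 245.5]] [[402.8 224.8]]
nose -x [574.6 -21.3  96.8] [[292.8 254.8]] [[399.9 240.1]]
htop [541.9 -16.7 182.9] [[267.7 214.8]] [[404.8 257.9]]
pin in board frame [-1.1 -1.1 36.5] F [ 0.9  0.5 -0.8]
t 6.3 pos [550.4 -17.9 168.2] F [ 0.9  0.5 -0.8] w 17.8
shift [24.5  1.1  0.6] turn [-0.001  0.001 -0.   ]
```

View pics/side6.png

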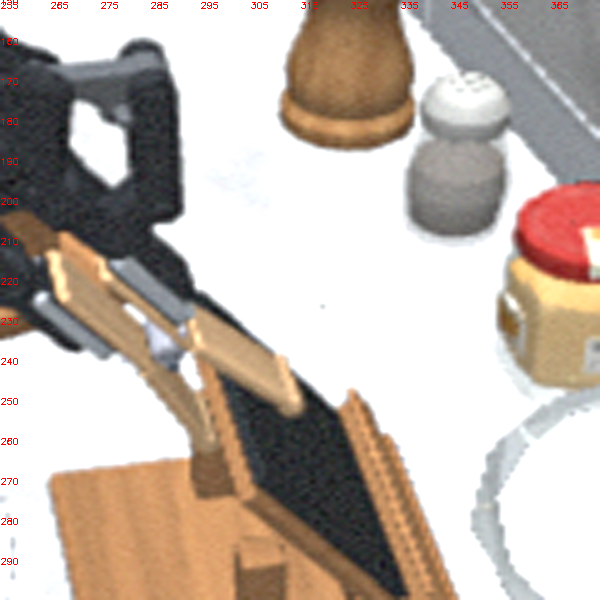

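View pics/top6.png

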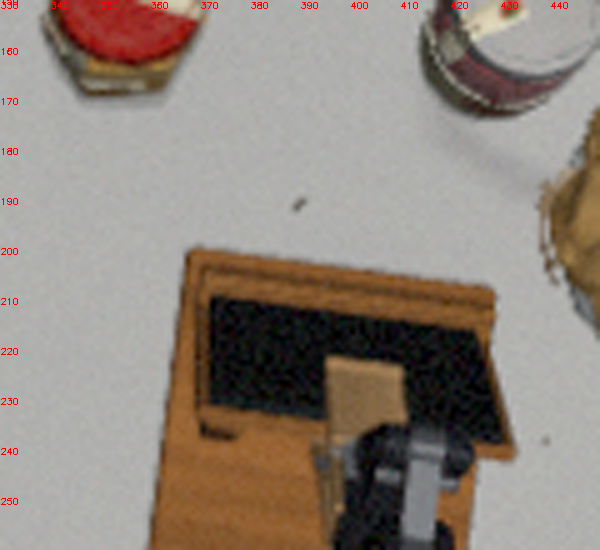

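The jaws straddle slate and board with no contact force, and the slate hasn't moved. Pushing on down.

```bash
python3 -m inch '[3,1,0.6,0,0,0,12, 8,1,0.6,0,0,0,12, 13,1,0.6,0,0,0,12, 17,1,0.6,0,0,0,12, 20,1,0.6,0,0,0,12, 23,1,0.6,0,0,0,12, 24.5,1,0.6,0,0,0,12, 24.5,1,0.6,0,0,0,12, 24.5,1,0.6,0,0,0,12]' 30
python3 look.py 7
```

```text
time_s: 7.05
tool_pos: [563.1, -18.7, 147.0]
tcp_rot: [0.074, 1.045, -0.127]
force: [-0.5, 0.6, -0.6]
gripper_width: 0.208
pin [577.6 -20.7 122.1] [[294.2 242. ]] [[401.5 237.4]]
pin near end [576.3 -29.6 122.1] [[295.3 246.3]] [[406.9 238.1]]
nose +x [612.3 -25.6  90.4] [[317.3 253.6]] [[401.5 218.6]]
nose -x [587.5 -22.1  75.9] [[301.2 262.6]] [[398.6 233.6]]
htop [554.7 -17.5 161.9] [[277.5 224.2]] [[403.2 250.1]]
pin in board frame [-0.5 -0.1 12. ] F [-0.  -0.1 -0. ]
t 7.15 pos [563.2 -18.7 147.2] F [-0.  -0.1 -0. ] w 17.6
shift [-0.   0.1  0. ] turn [-0.001  0.001 -0.   ]
```

View pics/side7.png

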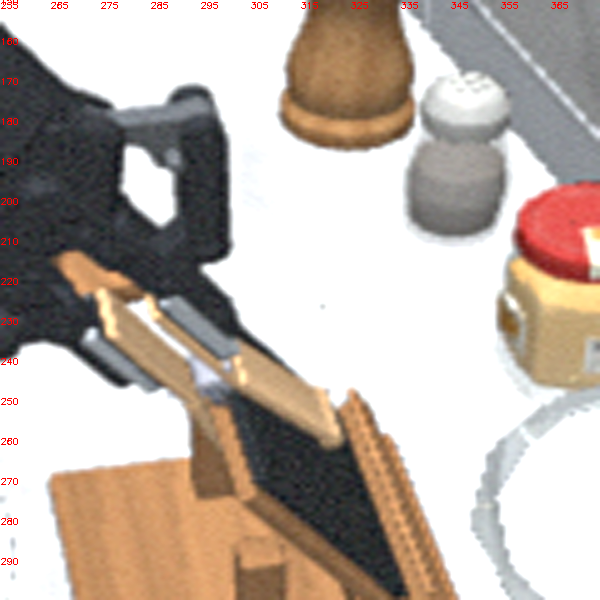

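View pics/top7.png

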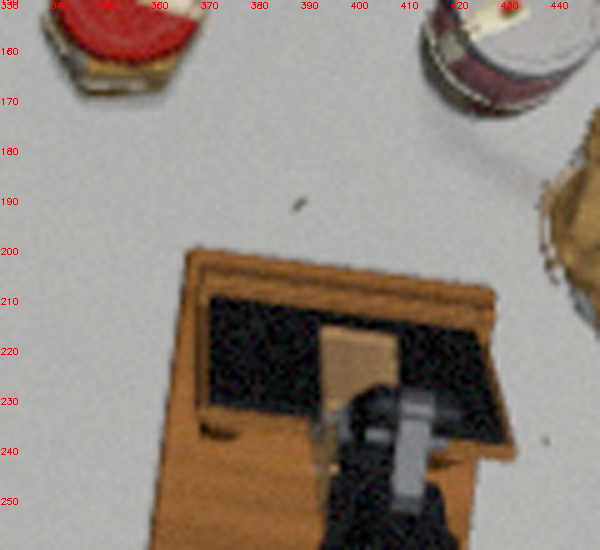

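The pin is now 12 mm above the edge and centred, with no force on the tool. Opening gradually.

```bash
python3 -m inch '[0,0,0,0,0,0,19, 0,0,0,0,0,0,21, 0,0,0,0,0,0,23, 0,0,0,0,0,0,25, 0,0,0,0,0,0,27, 0,0,0,0,0,0,29, 0,0,0,0,0,0,32, 0,0,0,0,0,0,36, 0,0,0,0,0,0,42, 0,0,0,0,0,0,50, 0,0,0,0,0,0,54, 0,0,0,0,0,0,54, 0,0,0,0,0,0,54]' 30
python3 look.py 8
```

```text
time_s: 8.23
tool_pos: [563.1, -18.7, 147.1]
tcp_rot: [0.074, 1.044, -0.127]
force: [-0.3, 0.5, -0.1]
gripper_width: 0.633
pin [577.5 -20.7 121.9] [[294.1 242.2]] [[401.5 237.4]]
pin near end [576.2 -29.6 121.9] [[295.2 246.5]] [[406.9 238.2]]
nose +x [612.2 -25.6  90.2] [[317.3 253.7]] [[401.5 218.7]]
nose -x [587.4 -22.1  75.7] [[301.2 262.7]] [[398.6 233.6]]
htop [554.7 -17.5 161.7] [[277.4 224.3]] [[403.2 250.2]]
pin in board frame [-0.6 -0.1 11.8] F [-0.7  0.4 -0.3]
t 8.33 pos [563.1 -18.7 147. ] F [-0.7  0.4 -0.3] w 53.6
shift [-0.2  0.1  0.2] turn [-0.001  0.001 -0.   ]
```

View pics/side8.png

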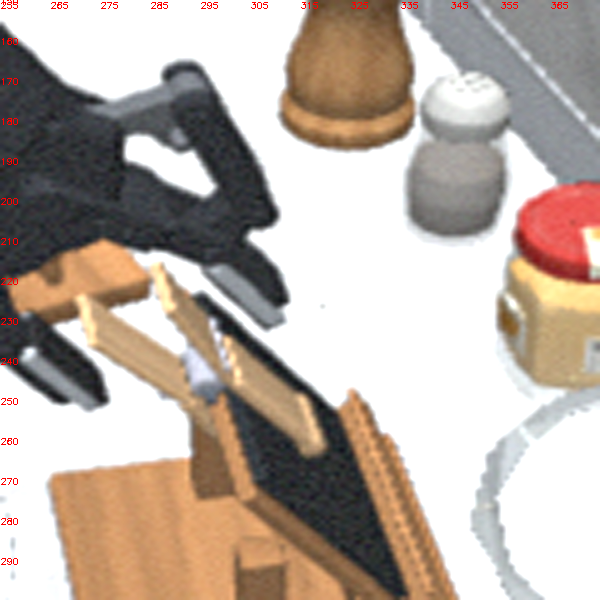

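View pics/top8.png

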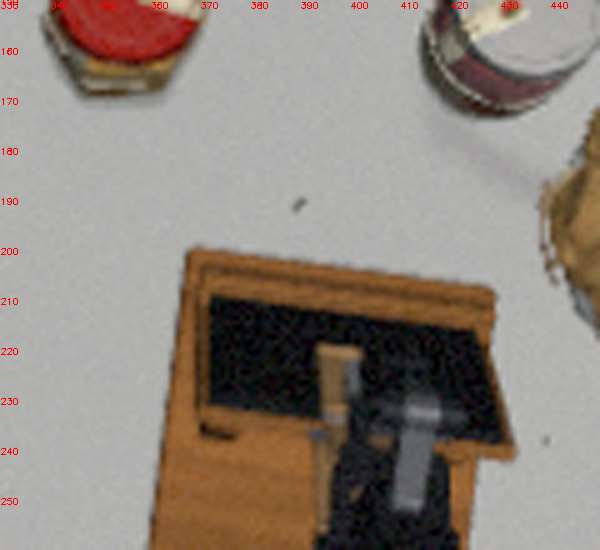

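Both pads are clear of the handles and the clip has closed on slate and board. Withdrawing straight back along the tool.

```bash
python3 -m inch '[-4,0,0,0,0,0,54, -12,0,0,0,0,0,54, -25,0,0,0,0,0,54, -40,0,0,0,0,0,54, -60,0,0,0,0,0,54, -80,0,0,0,0,0,54, -100,0,0,0,0,0,54, -120,0,0,0,0,0,54, -135,0,0,0,0,0,54, -140,0,0,0,0,0,54, -140,0,0,0,0,0,54]' 30
python3 look.py 9
```

```text
time_s: 9.25
tool_pos: [493.7, -9.0, 270.5]
tcp_rot: [0.075, 1.041, -0.127]
force: [-0.3, 0.3, -0.3]
gripper_width: 0.631
pin [507.9 -11.7 243.5] [[238.5 182.9]] [[407.9 281.1]]
pin near end [506.7 -20.6 243.5] [[239.1 187.2]] [[414.2 282. ]]
nose +x [542.7 -16.7 211.9] [[267.1 198.4]] [[407.6 256.8]]
nose -x [517.9 -13.1 197.3] [[249.1 209.1]] [[404.1 273.8]]
htop [485.1  -8.5 283.3] [[216.5 159.5]] [[410.2 299.2]]
pin in board frame [ -0.6  -0.9 152.2] F [-0.2 -0.2  0.2]
t 9.35 pos [493.5  -9.7 268.6] F [-0.2 -0.2  0.2] w 54.0
shift [140.2   1.   -0.2] turn [-0.002  0.002  0.001]
```

View pics/side9.png

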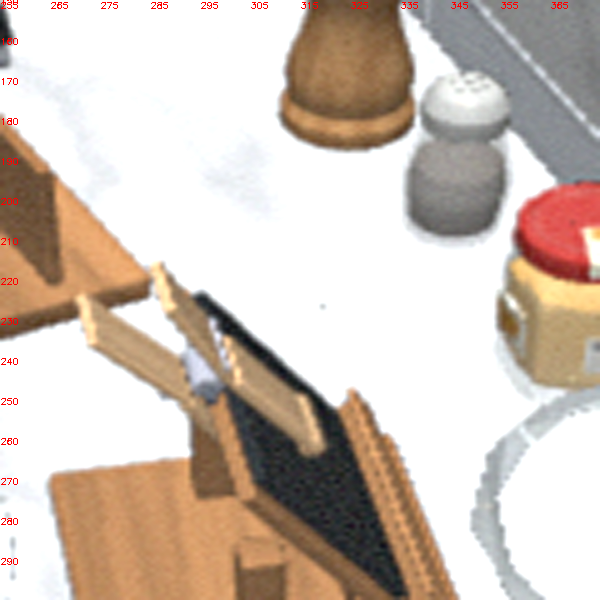

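View pics/top9.png

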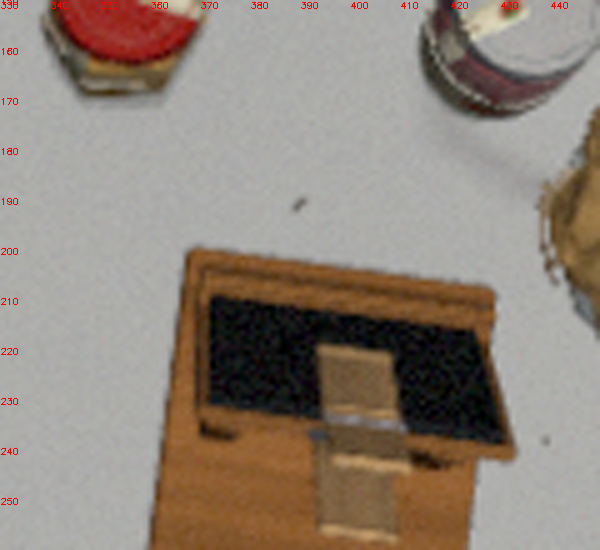

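View pics/side9f.png

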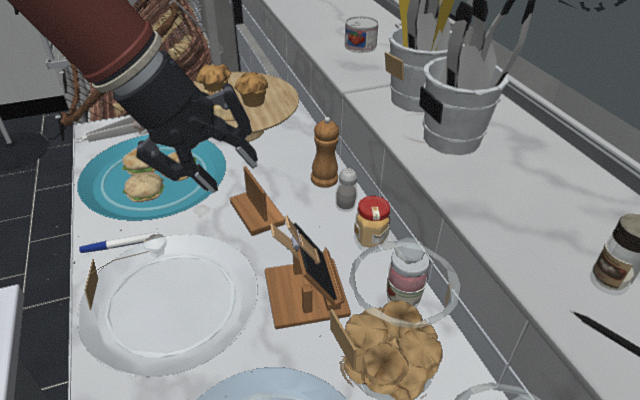

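The clip sits over the edge and is free of the gripper, and the jars, mill and shaker haven't moved. I'll check its angle and pin position by triangulation.

```bash
python3 - <<'E'
from h import *
b=np.array([583.9,-21.5,112.]);Rt=Rtool(-.14,np.pi/6);q=Rt[:,[2,1,0]]*[1,1,-1]
g=lambda a,t:(tri(a,t)[0],tri(a,t)[1])
f,e1=g((288,221.7),(404.4,242.4));n,e2=g((272.7,230),(401.8,256.6));c,e3=g((295.6,243.3),(403,234.8))
for l,x in(("far top",f),("near top",n),("coil",c)): print(l,(q.T@(x-b)).round(1))
print(e1,e2,e3); B=lambda x:q.T@(x-b)
d=B((f+n)/2)-B(c);print("lean err",np.arctan2(d[0],d[2]),"mid",B((f+n)/2).round(1))
s0=cv2.imread("pics/top0.png");s1=cv2.imread("pics/top9f.png");d=cv2.absdiff(cv2.GaussianBlur(s0,(5,5),0),cv2.GaussianBlur(s1,(5,5),0)).max(2)
print("top diff jars", d[130:180,225:455].max(), "slate L part", d[205:235,370:390].max())
E
```

```text
far top [12.3 -0.2 53. ]
near top [-12.7  -0.4  54. ]
coil [ 1.8 -2.   9.5]
2.9255965995218136 2.708687106644121 2.8946690206479735
lean err -0.04546944856571393 mid [-0.2 -0.3 53.5]
top diff jars 14 slate L part 8
```

```bash
python3 -c "
from plant import workorder; print(workorder.hand_in())"
```

```text
the job is handed in; nothing more can be done
None
```

I squeezed the clip open, lifted it off its stand, carried it over at the board's 30° lean and pushed it down over the easel's top edge. I then opened the gripper slowly, backed off 140 mm along the tool and handed in at about 9.4 s.

Last checks from the two views, all within the limits:

| Check | Measured | Limit |
|---|---|---|
| Pin height above the edge | about 8–10 mm | under 30 mm |
| Pin sideways from the middle | within 2 mm | 25 mm |
| Pin from the joint plane | within 2 mm | 10 mm |
| Lean error | about 0.05 rad | 0.2 rad |

- **Slate and bystanders:** the part of the slate I compared, and the mill, shaker and jars, showed no visible change from the first top picture.
- **Forces:** the wrist force read under 2 N at every check, and the robot was clear of everything at the end.
- **Not measured:** I could not measure the pinch force itself. The pictures show both jaws closed on slate and board.
- **Disagreement:** the side and top rays missed each other by about 3 mm in the last triangulation, so those positions are good to about 2–3 mm.

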